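# Unlock the medicine box and hold the key turned

## Robot

A 7-joint arm with a two-finger parallel gripper is mounted at the origin on a cart in front of the work surface, level with it; the furniture and walls round the work are solid. World frame = base frame: x ahead of the robot, y to its left, z up, the work surface at z = 0. Lengths are in m, angles in degrees, forces in N, time in s.
With the tool pointing down it reaches from about 0.35 to 0.9 m from the base axis. Payload 8.1 kg.
Tool frame: the origin (TCP) lies at the very end of the fingers, on their centre line; the grasp point (between the pads) lies grasp_offset behind it (grasp_offset is the distance from the TCP to the grasp point, in m); z points along the fingers, y is the line along which they close (so a half turn about z gives the same grasp; the last joint's range is limited). The gripper opens to 85 mm and grips with 20 to 120 N. Pads are 22 mm wide; open, the fingers measure 114 mm over their backs; the gripper's body (76 mm by 85 mm) begins 54 mm behind the grasp point. The pads swing forward as they close: fully open they stand 13 mm farther back than shut.
Start: joints at [66.314, 24.895, 1.432, 90.138, -0.665, 64.973, -4.303], TCP at [0.191, -0.595, 0.192] pointing down, gripper open.
Joint ranges: [-149.89, 149.89], [-25.12, 119.58], [-72.63, 75.52], [4.76, 147.25], [-75.54, 255.54], [6.69, 114.76], [-157.13, 157.13]. Speed limits (degrees/s): [127.2, 127.2, 172.46, 172.46, 180, 180, 180].

## Interface

Orientations are given as [roll, pitch, yaw] about the fixed x, y, z axes, in that order (R = Rz(yaw) Ry(pitch) Rx(roll)).
In Python, from cell import * gives the robot as it stands. Calls block until the motion is done:
- movep(position, orientation): joint-space move of the TCP to a pose.
- move_straight(position, rot=None, rate=0.15, stop_force=None): straight line of the TCP; rot=None keeps the orientation; rate is the mean speed in m/s. With stop_force (N) it stops when the force on the tool has changed by that much, and returns True; else False.
- move_j(angles): joint-space move.
- gripper_to(opening): finger opening in m; the grip force is fixed at half the most; returns when the fingers have stopped.
- dwell(seconds).
- ik(position, orientation): joint angles nearest the present ones, or None.
- get_state(): the state.
- grab_frame(name): name is "scene" or "top"; returns a dict with "color" (384x512x3 uint8, blue, green, red), "fovy" (degrees; the focal length in pixels is half the picture's height over the tangent of half this angle, whatever the lens; pixels are square), "cx", "cy" (the principal point, pixels), "rvec" (rotation vector, rad) and "tvec" (3), from world to camera coordinates, as OpenCV has them. Camera axes: x right, y down, z forward; pixel columns grow to the right and rows downward; lengths in m; the calibration is good to about 2 mm. A picture is of the moment at which its call begins. There is no depth.
A pose or a line that the arm cannot do raises Unreachable and nothing moves.
- sign_off(): hands the job in; it is judged then, once.
Trained networks look in a picture, given as the dict that the camera call returned (one of the last four; its "shot" number tells which), for a name from the list of things; names that differ only in an ending like _2 or _b are one class to them, and where a whole thing is asked for, a point or a joint stands for the part that bears it (a point fixed in the world has none). Each returns a list of dicts, best first, with "p" (0 to 1); they miss things now and then, are a little off and sometimes report something else, mostly with a low value. They report only what shows in the picture. A call takes as long as a camera call. They do not tell look-alikes from the thing itself.
- trace(thing, picture): "region" (384x512 bool, what is visible of it) and "box" ([left, top, right, bottom] in pixels, round what is visible of it).
The state is a dict: "clock": time; "joint_positions": joint angles; "qvel": joint speeds; "joint_efforts": joint torques, N m; "tcp_pos": TCP position; "ee_rot": TCP orientation; "wrist_force": force on the tool from outside, world axes, zero at the start; "ft_torque": the same for the moment, N m; "width": finger opening in m; "finger_force": force on a finger pad.
Only numpy, scipy, OpenCV 4.12 (cv2) and the standard library are available. Lean on these libraries where they do the work, as an engineer would, in place of code of your own. Each camera call takes 0.05 s, during which the arm holds its last target. There are 200 camera calls.

## Task

Draw the key out of the wooden block, push it fully home in the lock on top of the white medicine box (the pins are stiff, so wiggle it a little if it sticks), and turn it a quarter turn clockwise, seen from above, until it stops. The lock springs back, so finish while still gripping the key and holding it turned and fully home, so that someone else can lift the lid; leave the mug, the salt shaker and the two tins where they are.

Things in the scene. Friction and masses are not known exactly. Their poses are not given: they have to be found in the camera images.
- key: Key upright in the block. Black head 32 (x) x 10 (y) x 38 mm (z); origin: middle of the head's underside (shoulder), z up, x along the broad side. Below it a round neck, 5 mm thick, 12 mm long, then a flat steel bit 14 (x) x 4 mm (y), tip rounded, 34 mm below the shoulder. Grip the head across its 10 mm (y). Same both ways round: a half turn about z makes no difference. 35 g.
- key_block: Wooden block 60 (x) x 110 (y) x 46 mm (z), fixed, origin at the centre of its underside. Two slots from above, 17 (x) x 6.2 mm (y), 40 mm deep, 28 mm either side of the middle along y; the key stands in the one at y = -28 mm with its shoulder on the block's top, the other is empty.
- med_box: White steel box 166 (x) x 226 (y) x 76 mm (z), fixed, origin at the centre of its underside, front to -x. Lock plate 44 x 44 mm, 5 mm proud of the lid, its centre 20 mm behind the middle (+x). In front of it lies a small bolt, moved by the cylinder, in a guide: 20 mm wide, top 91 mm above the worktop, its end 58 mm from the lock's axis when locked, 40 mm when unlocked; no need to touch it.
- keyhole (a point): Centre of the keyhole on the lock plate's face, 81 mm above the worktop; x along its long side, z up. 16.6 (x) x 6.0 mm (y), chamfered 1.5 mm; plate 8 mm thick, keyway below 16.6 x 5.2 mm. Spring pins meet the tip about 15 and 25 mm down and want a push of about 10 to 15 N. Home: the key's shoulder on the plate (its origin here). Only within about 4 mm of home can it turn.
- cylinder (a joint): Turn of the lock cylinder, rad: 0 = locked, keyhole lined up (as it starts), grows clockwise seen from above, stop at 1.55. A spring turns it back, about 0.1 N m at the stop. The blade has about 0.12 rad of play in it, so the key turns a little farther than the cylinder. While turned the key cannot be pulled out.
- mug: Dark mug, 92 x 121 x 94 mm, origin at the centre of its underside; leave it alone.
- salt_shaker: Salt shaker, 44 mm across, 90 mm tall, origin at the centre of its underside; leave it alone.
- tin_beans: Food tin, 75 mm across, 58 mm tall, origin at the centre of its underside; leave it alone.
- tin_tuna: Flat food tin, 86 mm across, 40 mm tall, origin at the centre of its underside; leave it alone.
Not all that is in view belongs to the job. Several things have the shape of the key; the one meant has the colours described above.

How it is judged (in metres and radians):
On the way, in this order (a step that is already met when the one before it is completed fails the run):
1. the key is fully home in the lock, not yet turned (z of key in the frame of keyhole below 0.004 m and horizontal distance between key and keyhole below 0.005 m and angle between key's own z axis and vertical below 0.15 rad and value of joint cylinder below 0.5 rad), for 0.1 s.
2. the key has turned the cylinder by a quarter turn (value of joint cylinder above 1.25 rad and z of key in the frame of keyhole below 0.004 m), for 0.2 s.
At the end, for the whole second after the job is handed in: The gripper still grips the key (more than 2 N), the key is home (shoulder within 4 mm of the lock plate, within 5 mm of the lock's axis, upright to 0.15 rad) and the cylinder is held turned by more than 1.25 rad of its 1.55 (all of step 2 and horizontal distance between key and keyhole below 0.005 m and angle between key's own z axis and vertical below 0.15 rad and contact force between the fingers and key above 2 N); the arm keeps its last pose, push and grip.
It fails at once if a bystander is moved by more than 2 cm (distance of any of mug, salt_shaker, tin_beans, tin_tuna from where it was at the start of the episode above 0.02 m).
It also fails if it takes over 43 s, if anything falls off the work surface, if the arm or the gripper's body presses on something with over 40 N, if the wrist force passes 120 N, or if a joint passes its speed limit or range.

## Working session

There is one attempt and no reset: what is moved stays moved. The work goes in short steps, each a Python script; the robot and the scene stay as the last script left them, time stands still between calls to the robot, and variables do not carry over. Pictures are saved under pics/ and viewed, at most 10 in all, crops included, and the job is handed in when it is done.

```bash
mkdir -p pics; ls; python3 - <<'E'
from cell import *
import cv2,pickle
s=get_state(); print({k:s[k] for k in s})
D={}
for n in("scene","top"):
    f=grab_frame(n); cv2.imwrite(f"pics/{n}0.png",f["color"])
    print(n,{k:f[k] for k in f if k!="color"})
    r={}
    for t in("key","key_block","med_box","keyhole","mug","salt_shaker","tin_beans","tin_tuna"):
        try: r[t]=trace(t,f)
        except Exception as e: print(t,e); continue
        print(t,[(round(d["p"],2),[round(float(v)) for v in d["box"]]) for d in r[t]])
    D[n]=(f,r)
pickle.dump(D,open("d0.pkl","wb"))
print(get_state()["clock"])
E
```

```text
pics
{'clock': 0.0, 'joint_positions': array([66.31351371, 24.93742596,  1.43139624, 90.18901606, -0.66555218,
       64.97471025, -4.30252701]), 'qvel': array([-0.00056451,  0.00017766, -0.0073087 , -0.04601803, -0.01610316,
       -0.04135534, -0.03865362]), 'joint_efforts': array([-4.81547922e-04, -6.70468140e+01,  1.02469817e+00, -3.16207445e+01,
        1.54397433e-02,  1.26049426e-02,  7.83039809e-06]), 'tcp_pos': array([ 0.19090513, -0.59452338,  0.19111616]), 'ee_rot': array([-1.79907499e+02,  7.81555627e-03,  1.78034436e+01]), 'wrist_force': array([ 0.43818591,  0.09076726, -0.17396679]), 'ft_torque': array([-0.023656  , -0.02633543, -0.05171394]), 'finger_force': 0.0, 'width': 0.08546455130016874}
scene {'fovy': 42.62856119509976, 'cx': 256.052297216929, 'cy': 189.63948622304792, 'rvec': array([ 1.18217343, -2.33440793,  1.00171015]), 'tvec': array([0.27202133, 0.39988087, 0.75791229]), 'shot': 1}
key [(0.64, [142, 201, 156, 228]), (0.62, [319, 253, 340, 277])]
key_block [(0.57, [266, 191, 321, 232]), (0.41, [108, 180, 132, 220])]
med_box [(0.82, [119, 200, 259, 318])]
keyhole [(0.56, [115, 202, 261, 325])]
mug [(0.56, [212, 134, 261, 186])]
salt_shaker [(0.75, [109, 180, 131, 221])]
tin_beans [(0.65, [161, 161, 195, 201])]
tin_tuna [(0.69, [116, 205, 258, 324]), (0.67, [258, 124, 289, 162])]
top {'fovy': 53.10354924404287, 'cx': 253.4769681655905, 'cy': 196.9986215431917, 'rvec': array([ 2.10598235, -2.13233768,  0.20771569]), 'tvec': array([-0.02559077,  0.5388272 ,  1.02107783]), 'shot': 2}
key [(0.52, [271, 266, 281, 271]), (0.47, [270, 240, 278, 250]), (0.44, [188, 152, 199, 164])]
key_block [(0.78, [266, 195, 310, 229])]
med_box [(0.61, [147, 170, 239, 246])]
keyhole [(0.95, [144, 172, 241, 244])]
mug [(0.68, [261, 127, 290, 164])]
salt_shaker [(0.54, [177, 123, 195, 139])]
tin_beans [(0.95, [218, 118, 244, 154])]
tin_tuna [(0.8, [308, 124, 344, 156]), (0.46, [218, 118, 245, 152])]
0.9
```

```bash
python3 - <<'E'
import cv2,numpy as np
a=cv2.imread("pics/scene0.png")[110:340,90:370];b=cv2.imread("pics/top0.png")[100:290,120:370]
cv2.imwrite("pics/a.png",cv2.resize(a,(728,598),interpolation=cv2.INTER_CUBIC))
cv2.imwrite("pics/b.png",cv2.resize(b,(780,593),interpolation=cv2.INTER_CUBIC))
E
```

```text
(no output)
```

View pics/a.png

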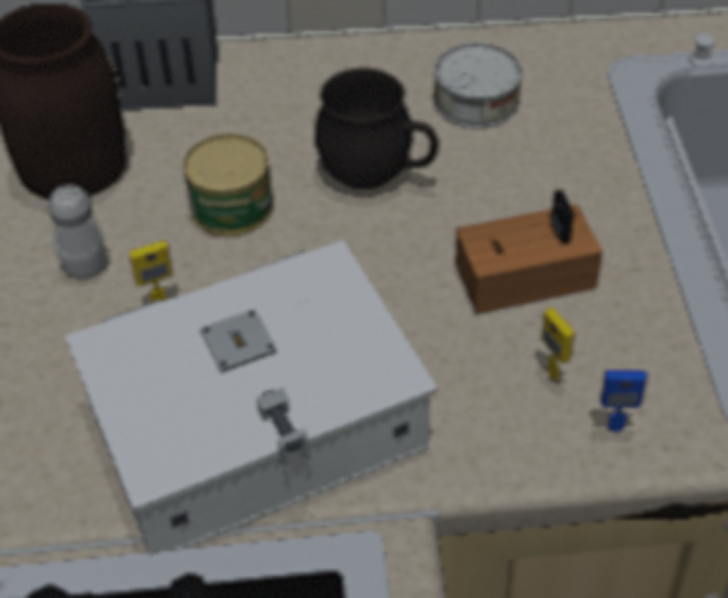

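View pics/b.png

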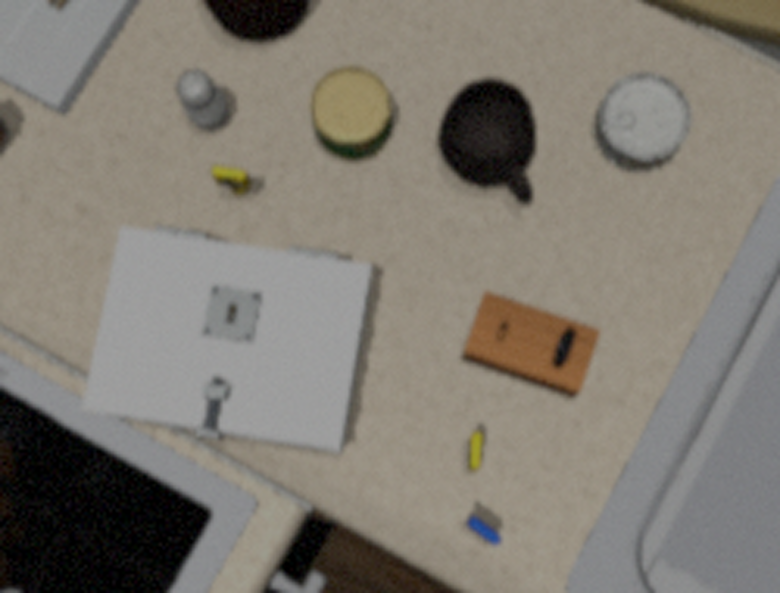

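The candidates are black (scene ~(306,193), top ~(300,211), standing in the block), yellow (scene (148,214), top (194,157)), yellow (scene (305,240), top (272,244)) and blue (scene (330,260), top (274,269)). Only the black one has the described black head and stands in the block. The block's other slot is at scene ~(281,205), and the keyhole is at scene (181,241), top (194,200).

```bash
cat > h.py <<'E'
import numpy as np,cv2
from scipy.optimize import minimize,least_squares
def avg(n,k=5):
    from cell import grab_frame
    fs=[grab_frame(n) for _ in range(k)]
    f=dict(fs[-1]); f["color"]=np.mean([x["color"] for x in fs],0).astype(np.float32); return f
def K(f):
    F=f["color"].shape[0]/2/np.tan(np.radians(f["fovy"]/2)); return np.array([[F,0,f["cx"]],[0,F,f["cy"]],[0,0,1]])
def proj(f,P): return cv2.projectPoints(np.asarray(P,float).reshape(-1,3),f["rvec"],f["tvec"],K(f),None)[0][:,0]
def tri(fs,uv):
    def r(p): return np.concatenate([(proj(f,p)[0]-u) for f,u in zip(fs,uv)])
    s=least_squares(r,[0.5,-0.3,0.05]); return s.x,s.fun
def Rz(a): return np.array([[np.cos(a),-np.sin(a),0],[np.sin(a),np.cos(a),0],[0,0,1]])
def cub(c,s): # corners of cuboid, centre c
    return np.array([[i,j,k] for i in(-1,1) for j in(-1,1) for k in(-1,1)])*np.array(s)/2+c
def hullmask(f,P,S=4):
    m=np.zeros((384*S,512*S),np.uint8); h=cv2.convexHull(((proj(f,P)+.5)*S*16).astype(np.int32))
    cv2.fillConvexPoly(m,h,1,shift=4); return cv2.resize(m.astype(np.float32),(512,384),interpolation=cv2.INTER_AREA)
def fit(fs,masks,P,x0,usez=True):
    # P: model points in local frame; x0=[x,y,yaw,z]
    def c(v):
        Q=np.asarray(P)@Rz(v[2]).T+[v[0],v[1],v[3] if usez else x0[3]]
        t=0
        for f,m in zip(fs,masks):
            h=hullmask(f,Q); t+=np.abs(h-m).sum()/m.sum()
        return t
    d=np.array([.01,.01,.08,.008]); sim=np.vstack([x0]+[np.array(x0)+d*e for e in np.eye(4)])
    r=minimize(c,x0,method="Nelder-Mead",options=dict(initial_simplex=sim,maxiter=300,xatol=1e-5,fatol=1e-5)); return r.x,r.fun
E
python3 - <<'E'
from h import *
from cell import get_state
import pickle
fs=[avg("scene",5),avg("top",5)]; pickle.dump(fs,open("f1.pkl","wb"))
D=pickle.load(open("d0.pkl","rb"))
print(tri(fs,[(181.5,240.8),(194.4,200.3)]))
roi=[(258,180,326,235),(260,188,316,232)]
big=lambda m:max((np.uint8(l)*0+0 for l in [0]),default=0)
def largest(m):
    n,l,s,_=cv2.connectedComponentsWithStats(np.uint8(m)); return np.float32(l==1+np.argmax(s[1:,4]))
bm=[];vis=[]
for f,r in zip(fs,roi):
    c=f["color"]; w=np.zeros(c.shape[:2],bool); w[r[1]:r[3],r[0]:r[2]]=1
    m=largest((c[...,2]-c[...,0]>45)&w); m=cv2.morphologyEx(m,cv2.MORPH_CLOSE,np.ones((7,7))); bm.append(m)
P=cub([0,0,.023],[.06,.11,.046])
t,_=tri(fs,[(294,210),(288,212)]); print("blk c",t)
best=min((fit(fs,bm,P,[t[0],t[1],a,0.0]) for a in np.radians([0,-30,-60,30,60,90])),key=lambda z:z[1])
print("block",best,np.degrees(best[0][2]))
xm=[]
for f,n in zip(fs,("scene","top")):
    d=D[n][1]["med_box"][0]["region"]; xm.append(np.float32(d))
PB=cub([0,0,.038],[.166,.226,.076])
bx=min((fit(fs,xm,PB,[.44,-.2,a,0.0]) for a in np.radians([0,-30,30])),key=lambda z:z[1])
print("box",bx,np.degrees(bx[0][2]))
pickle.dump((best[0],bx[0]),open("fit.pkl","wb"))
o=[]
for f,r,m1,m2 in zip(fs,[(90,150,350,340),(120,140,380,330)],bm,xm):
    S=4;im=cv2.resize(f["color"].clip(0,255).astype(np.uint8),None,fx=S,fy=S,interpolation=cv2.INTER_CUBIC)
    for v,Q,col in((best[0],P,(255,0,0)),(bx[0],PB,(0,0,255))):
        h=cv2.convexHull(np.int32((proj(f,Q@Rz(v[2]).T+[v[0],v[1],v[3]])+.5)*S)); cv2.polylines(im,[h],1,col,1)
    for m in(m1,m2):
        cs,_=cv2.findContours(cv2.resize(np.uint8(m),None,fx=S,fy=S,interpolation=cv2.INTER_NEAREST),0,1); cv2.drawContours(im,cs,-1,(0,255,0),1)
    o.append(cv2.resize(im[r[1]*S:r[3]*S,r[0]*S:r[2]*S],(400*2,585))[:, :])
cv2.imwrite("pics/o1.png",cv2.resize(np.vstack(o),(600,600*1170//800))[:, :][:600] if 0 else cv2.resize(np.hstack(o),(800,300)))
cv2.imwrite("pics/o2.png",o[0])
print(get_state()["clock"])
E
```

```text
(array([0.52585411, 0.12828932, 0.07931836]), array([-0.07812854, -0.0184807 ,  0.08504373,  0.07543383]))
blk c [ 0.49628429 -0.13123298  0.03129035]
block (array([ 5.08362910e-01, -1.36081736e-01, -3.65296324e-01,  1.40378772e-04]), np.float64(1.1549739837646484)) -20.92993761627432
box (array([ 15.58795321,  -4.1277399 ,   7.31735518, -24.52187574]), np.float64(2.000387191772461)) 419.25356922628134
1.4
```

View pics/o2.png

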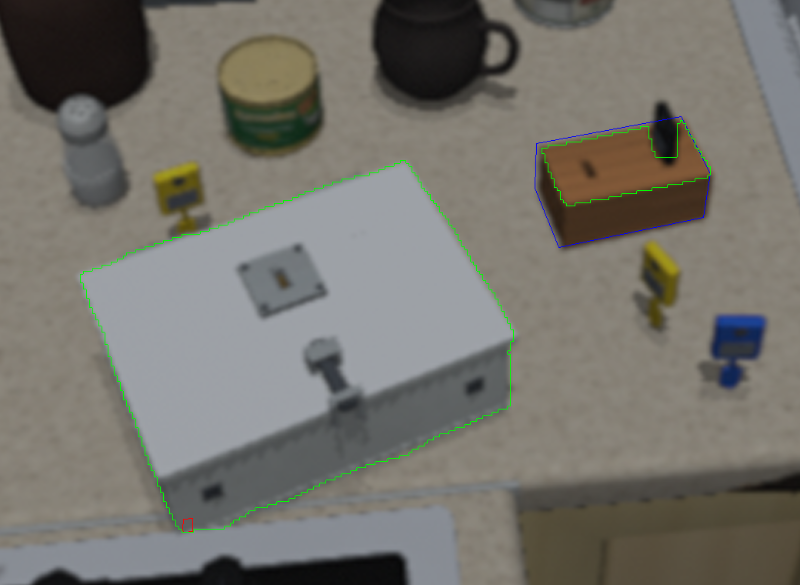

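```bash
python3 - <<'E'
from h import *
import pickle
fs=pickle.load(open("f1.pkl","rb")); D=pickle.load(open("d0.pkl","rb"))
roi=[(258,180,326,235),(260,188,316,232)]
def fitw(fs,masks,ws,P,x0):
    def c(v):
        Q=np.asarray(P)@Rz(v[2]).T+[v[0],v[1],v[3]]
        return sum((np.abs(hullmask(f,Q)-m)*w).sum()/m.sum() for f,m,w in zip(fs,masks,ws))
    d=np.array([.008,.008,.08,.008]); sim=np.vstack([x0]+[np.array(x0)+d*e for e in np.eye(4)])
    r=minimize(c,x0,method="Nelder-Mead",options=dict(initial_simplex=sim,maxiter=300,xatol=1e-5,fatol=1e-5)); return r.x,r.fun
S=[(285,205),(276,206)] # block top-face pixels
bm=[];bw=[];km=[]
for f,r,s in zip(fs,roi,S):
    c=f["color"]; w=np.zeros(c.shape[:2],bool); w[r[1]:r[3],r[0]:r[2]]=1
    ref=np.median(c[s[1]-2:s[1]+3,s[0]-2:s[0]+3].reshape(-1,3),0)
    dR=c[...,2]-c[...,0]; g=ref[2]-ref[0]; print("ref",ref)
    m=np.float32((dR>0.55*g)&(c[...,2]>0.75*ref[2])&w)
    n,l,st,_=cv2.connectedComponentsWithStats(np.uint8(m)); m=np.float32(l==1+np.argmax(st[1:,4]))
    m=cv2.morphologyEx(m,cv2.MORPH_CLOSE,np.ones((3,3)))
    k=(c.max(2)<60)&w
    n,l,st,ce=cv2.connectedComponentsWithStats(np.uint8(k)); print("dark",[(st[i,4],ce[i].round(1),st[i,:4]) for i in range(1,n) if st[i,4]>4])
    bm.append(m);bw.append(1-cv2.dilate(np.uint8(k),np.ones((5,5))))
T=np.array([[i*.03,j*.055,0] for i in(-1,1) for j in(-1,1)])
b=fitw(fs,bm,bw,T,[.508,-.136,-.365,.046]); print("block",b,np.degrees(b[0][2]))
for i in(0,1): print(" single",i,fitw([fs[i]],[bm[i]],[bw[i]],T,[.508,-.136,-.365,.046]))
P=cub([0,0,-.038],[.166,.226,.076])
xm=[np.float32(D[n][1]["med_box"][0]["region"]) for n in("scene","top")]
x=min((fit(fs,xm,P,[.505,.128,a,.076]) for a in np.radians([0,-25,25])),key=lambda z:z[1]); print("box",x,np.degrees(x[0][2]))
v=x[0]; print("keyhole from box",v[:2]+.02*np.array([np.cos(v[2]),np.sin(v[2])]))
v=b[0]
Q=lambda x,y,z:(np.array([[x,y,z]])@Rz(v[2]).T+[v[0],v[1],0.046])
print("key",Q(0,-.028,0)); 
o=[]
for f,r in zip(fs,[(240,170,340,245),(240,170,340,245)]):
    s=6;im=cv2.resize(f["color"].clip(0,255).astype(np.uint8),None,fx=s,fy=s,interpolation=cv2.INTER_CUBIC)
    h=cv2.convexHull(np.int32((proj(f,T@Rz(v[2]).T+[v[0],v[1],v[3]])+.5)*s)); cv2.polylines(im,[h],1,(255,0,0),1)
    for yy,zz,L in((.028,0,(.017,.0062)),(-.028,0,(.032,.01)),(-.028,.038,(.032,.01))):
        R=np.array([[i*L[0]/2,yy+j*L[1]/2,zz] for i,j in((1,1),(1,-1),(-1,-1),(-1,1))])@Rz(v[2]).T+[v[0],v[1],.046]
        cv2.polylines(im,[np.int32((proj(f,R)+.5)*s)],1,(0,255,0),1)
    c=im[r[1]*s:r[3]*s,r[0]*s:r[2]*s]; o.append(cv2.resize(c,(400,300)))
for f,r in zip(fs,[(140,210,220,270),(155,170,235,230)]):
    s=6;im=cv2.resize(f["color"].clip(0,255).astype(np.uint8),None,fx=s,fy=s,interpolation=cv2.INTER_CUBIC)
    v=x[0]
    for cz,L,q in((0,(.166,.226),0),(.005,(.044,.044),.02),(.005,(.0166,.006),.02)):
        R=np.array([[i*L[0]/2+q,j*L[1]/2,cz] for i,j in((1,1),(1,-1),(-1,-1),(-1,1))])@Rz(v[2]).T+[v[0],v[1],.076]
        cv2.polylines(im,[np.int32((proj(f,R)+.5)*s)],1,(0,255,0),1)
    c=im[r[1]*s:r[3]*s,r[0]*s:r[2]*s]; o.append(cv2.resize(c,(400,300)))
cv2.imwrite("pics/o3.png",np.vstack([np.hstack(o[:2]),np.hstack(o[2:])]))
pickle.dump((b[0],x[0]),open("fit.pkl","wb"))
E
```

```text
ref [ 53.2  83.4 120.8]
dark [(np.int32(121), array([305.8, 193.4]), array([302, 184,   9,  20], dtype=int32)), (np.int32(84), array([269.5, 215.6]), array([266, 203,   8,  24], dtype=int32))]
ref [ 57.6  94.6 136.6]
dark [(np.int32(33), array([300.5, 210.9]), array([298, 206,   6,  11], dtype=int32))]
block (array([ 0.50438259, -0.13384763, -0.35161673,  0.04852728]), np.float64(0.07810353487730026)) -20.146154423322212
 single 0 (array([ 0.50384819, -0.13420214, -0.34282484,  0.04872704]), np.float64(0.03312644362449646))
 single 1 (array([ 0.50478797, -0.13365084, -0.34327262,  0.04734124]), np.float64(0.04374999925494194))
box (array([ 0.51064717,  0.1327394 , -0.17383191,  0.07755853]), np.float64(0.09703211486339569)) -9.959834866001163
keyhole from box [0.53034575 0.12928024]
key [[ 0.49473894 -0.16013451  0.046     ]]
```

View pics/o3.png

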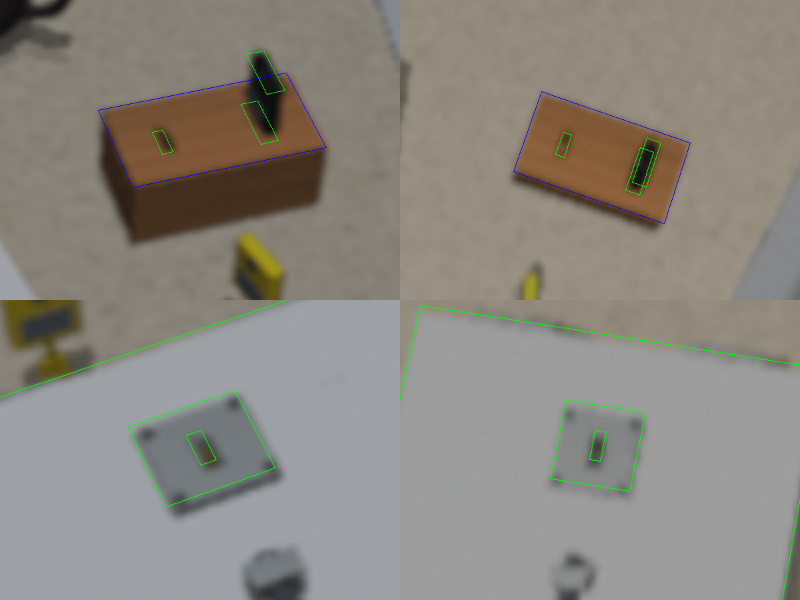

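The overlays fit. The block top comes out at z≈0.048 and the box top at ≈0.077, both close to the given values. The plate overlay is a few mm off in the scene view, so I'll refine the lock and key locally and check reachability.

```bash
python3 - <<'E'
from h import *
import pickle, cell
from cell import *
fs=pickle.load(open("f1.pkl","rb")); b,x=pickle.load(open("fit.pkl","rb"))
print("go",getattr(cell,"grasp_offset",None))
# plate: grey vs white
pm=[]
for f,(u,w) in zip(fs,[(181,240),(194,200)]):
    c=f["color"].mean(2); W=np.zeros(c.shape,bool); W[w-19:w+19,u-21:u+21]=1
    lid=np.percentile(c[W],90); pl=np.median(c[w-5:w+6,u-6:u+7]); print("lid/plate",lid,pl)
    m=np.uint8((c<(lid+pl)/2)&W); m=cv2.morphologyEx(m,cv2.MORPH_CLOSE,np.ones((3,3)))
    n,l,st,_=cv2.connectedComponentsWithStats(m); m=np.float32(l==1+np.argmax(st[1:,4])); pm.append(cv2.morphologyEx(m,cv2.MORPH_CLOSE,np.ones((5,5))))
    print(m.sum())
T=cub([0,0,-.0025],[.044,.044,.005])
for ii in([0,1],[0],[1]):
    v,e=fit([fs[i] for i in ii],[pm[i] for i in ii],T,[.526,.128,-.17,.081],usez=len(ii)>1); print("plate",ii,v,e)
# keyhole: darkness/brownness centroid
uv=[]
for f,(u,w) in zip(fs,[(181.5,240.8),(194.4,200.3)]):
    c=f["color"].mean(2); v0=int(round(w));u0=int(round(u)); p=c[v0-5:v0+6,u0-5:u0+6]
    d=np.clip(np.median(p)-p-4,0,None); yy,xx=np.mgrid[v0-5:v0+6,u0-5:u0+6]; uv.append((np.sum(d*xx)/d.sum(),np.sum(d*yy)/d.sum()))
print(uv,"hole tri",tri(fs,uv))
def onplane(f,uv,z):
    r=least_squares(lambda q:proj(f,[q[0],q[1],z])[0]-uv,[.5,0]); return r.x
print("hole z.081",[onplane(f,u,.081) for f,u in zip(fs,uv)])
# key head silhouette
km=[]
for f,(u,w) in zip(fs,[(306,193),(300,211)]):
    c=f["color"].max(2); W=np.zeros(c.shape,bool); W[w-14:w+14,u-9:u+10]=1
    m=np.uint8((c<75)&W); n,l,st,_=cv2.connectedComponentsWithStats(m); km.append(np.float32(l==1+np.argmax(st[1:,4])))
T=cub([0,0,.019],[.032,.01,.038])
for ii in([0,1],[0],[1]):
    v,e=fit([fs[i] for i in ii],[km[i] for i in ii],T,[.495,-.16,b[2],.047],usez=len(ii)>1); print("key",ii,v,e,np.degrees(v[2]))
for p,ys in(([.495,-.160,.2],(-20,160)),([.526,.128,.2],(-10,-60,-108,170,120,72))):
    for y in ys: print(p,y,ik(p,[180,0,y]))
print(get_state()["clock"])
E
```

```text
go 0.0187
lid/plate 161.93333 119.333336
465.0
lid/plate 157.2 132.86667
289.0
plate [0, 1] [ 0.52623091  0.12923696 -0.16303817  0.08289348] 0.11905857920646667
plate [0] [ 0.52750977  0.12831723 -0.16388516  0.08456888] 0.045026883482933044
plate [1] [ 0.52686927  0.1298506  -0.17330217  0.0852738 ] 0.06920415163040161
[(np.float64(181.10602146499846), np.float64(240.15510115301896)), (np.float64(193.7968965232965), np.float64(199.86415955572872))] hole tri (array([0.52619593, 0.12909492, 0.08158252]), array([-0.24536016, -0.05815058,  0.26716343,  0.23673998]))
hole z.081 [array([0.52625078, 0.12858098]), array([0.52697079, 0.12992276])]
key [0, 1] [ 0.49229353 -0.15780633 -0.48769671  0.05464807] 0.7655092477798462 -27.942962912297
key [0] [ 0.49640904 -0.16306404 -0.52837337  0.06511532] 0.25555557012557983 -30.27356399502926
key [1] [ 0.49654831 -0.16047055 -0.45772     0.0641744 ] 0.4644886255264282 -26.225424022761583
[0.495, -0.16, 0.2] -20 [  18.71182385   15.27149924   -8.35190772  103.41679023    2.49537109
   61.48902705 -100.5408016 ]
[0.495, -0.16, 0.2] 160 [ 41.3901519   19.18517149 -37.84714444 101.63345503  13.00886811
  63.60119253  69.25238855]
[0.526, 0.128, 0.2] -10 [  12.15712799   22.35572674  -42.34434818   98.64325155   16.37170825
   65.35979707 -134.95164449]
[0.526, 0.128, 0.2] -60 [ -65.15040755   27.17965563   66.76250978  104.49802985  -27.21616165
   66.5977157  -139.37093911]
[0.526, 0.128, 0.2] -108 [ 23.20751554  28.46403252 -60.73013226  97.86409087  26.3611309
  69.44435026 117.85654856]
[0.526, 0.128, 0.2] 170 [ 20.34600284  26.37876198 -55.47306396  98.05627988  23.25602488
  67.98210637  38.71531544]
[0.526, 0.128, 0.2] 120 [ 17.69530827  24.82779349 -50.98418097  98.24060091  20.76748504
  66.9402757   -8.9962969 ]
[0.526, 0.128, 0.2] 72 [ 18.13900508  25.06711892 -51.71566734  98.2093459   21.16304661
  67.09848688 -57.35997819]
1.4
```

```bash
python3 - <<'E'
from h import *
from cell import *
import pickle
R=[180,0,160]
movep([.4955,-.161,.15],R); s=get_state(); print(s["clock"],s["tcp_pos"],s["ee_rot"],s["wrist_force"])
print(move_straight([.4955,-.161,.051],R,rate=.1,stop_force=12))
s=get_state(); print(s["tcp_pos"],s["wrist_force"])
gripper_to(0.0)
s=get_state(); print(s["clock"],s["tcp_pos"],s["width"],s["finger_force"],s["wrist_force"])
fs=[avg("scene",2),avg("top",2)]; pickle.dump(fs,open("f2.pkl","wb"))
o=[cv2.resize(f["color"].clip(0,255).astype(np.uint8)[150:250,230:350],(400,333),interpolation=cv2.INTER_CUBIC) for f in fs]
cv2.imwrite("pics/g.png",np.hstack(o))
E
```

```text
3.325 [ 0.49529595 -0.16223203  0.14990815] [-1.79970460e+02 -5.65876925e-03  1.59848352e+02] [ 0.05770519 -0.51227866 -1.1151854 ]
False
[ 0.49602765 -0.16107167  0.05158625] [ 0.20392933 -0.30972256 -0.11532228]
5.2333 [ 0.49549278 -0.16097979  0.05098226] 0.00016385216552406725 0.0 [0.4301575  0.50979287 0.81146663]
```

View pics/g.png

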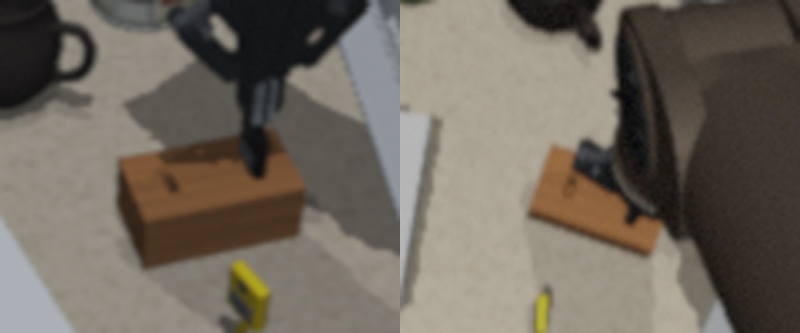

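```bash
python3 - <<'E'
from h import *
import pickle
fs=pickle.load(open("f2.pkl","rb"))
t=np.array([.4955,-.161,.051])
for f in fs:
    print("cam",(-cv2.Rodrigues(f["rvec"])[0].T@f["tvec"]).ravel().round(3))
    for d in([0,0,0],[0,0,.02],[0,0,.05],[.03,0,0],[0,.03,0]): print(d,proj(f,t+d)[0].round(1))
o=[]
for f,(u0,v0) in zip(fs,[(265,150),(265,165)]):
    c=cv2.resize((f["color"]*1.8).clip(0,255).astype(np.uint8)[v0:v0+60,u0:u0+60],(400,400),interpolation=cv2.INTER_CUBIC)
    for z in(0,.02,.05):
        p=(proj(f,t+[0,0,z])[0]-[u0,v0]+.5)*400/60; cv2.circle(c,tuple(int(q) for q in p),4,(0,0,255),1)
    o.append(c)
cv2.imwrite("pics/g2.png",np.hstack(o))
E
```

```text
cam [-0.045  0.388  0.81 ]
[0, 0, 0] [304.6 198.1]
[0, 0, 0.02] [305.4 191.5]
[0, 0, 0.05] [306.6 181.4]
[0.03, 0, 0] [295.8 190.3]
[0, 0.03, 0] [294.1 203.8]
cam [ 0.33  -0.03   1.106]
[0, 0, 0] [300.  211.7]
[0, 0, 0.02] [300.9 210.6]
[0, 0, 0.05] [302.2 208.8]
[0.03, 0, 0] [299.6 201.1]
[0, 0.03, 0] [289.2 211.9]
```

View pics/g2.png

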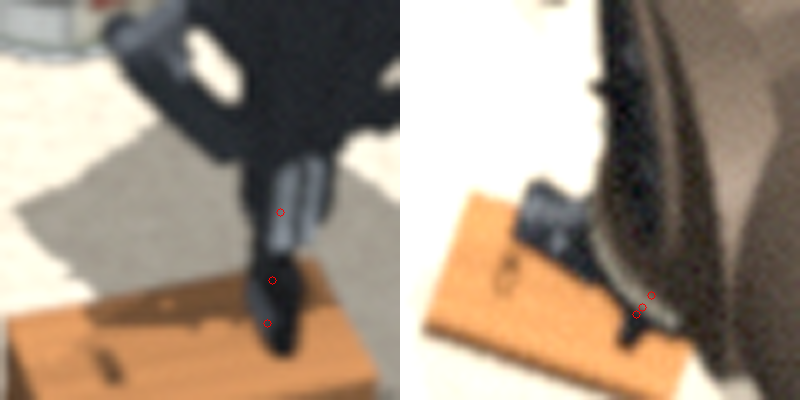

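Fingers report shut (width 0, no force) although the TCP projects onto the key head. I'll lift a little and look again: that is harmless whether or not it is gripped.

```bash
python3 - <<'E'
from h import *
from cell import *
import pickle
s=get_state(); print(s["clock"],s["width"],s["finger_force"])
p=s["tcp_pos"]
move_straight([.4955,-.161,.11],[180,0,160],rate=.1)
s=get_state(); print(s["clock"],s["tcp_pos"],s["width"],s["finger_force"],s["wrist_force"])
fs=[avg("scene",4),avg("top",4)]; pickle.dump(fs,open("f3.pkl","wb"))
o=[]
for f,(u0,v0) in zip(fs,[(255,135),(255,160)]):
    c=cv2.resize((255*(f["color"]/255)**.6).clip(0,255).astype(np.uint8)[v0:v0+80,u0:u0+80],(400,400),interpolation=cv2.INTER_CUBIC)
    for z in(0,.02,.05):
        q=(proj(f,s["tcp_pos"]+[0,0,z])[0]-[u0,v0]+.5)*5; cv2.circle(c,tuple(int(i) for i in q),3,(0,0,255),1)
    o.append(c)
cv2.imwrite("pics/g3.png",np.hstack(o))
E
```

```text
5.4333 -8.066108022212085e-06 0.0
6.175 [ 0.49514908 -0.16113674  0.10964008] 0.0003826106761612877 0.0 [-0.32131507  0.50621409 -0.20239047]
```

View pics/g3.png

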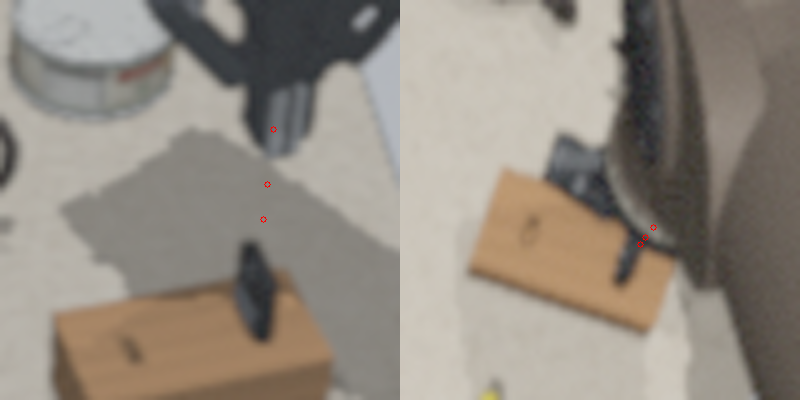

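The picture shows the shut fingertips ending about 35 mm above the reported TCP: tip at scene ≈(311,166), TCP projected at (308,179). They closed above the key, which still stands in its slot. I'll measure the offset by touching the block's top, at its middle, lightly with the shut fingers.

```bash
python3 - <<'E'
from h import *
from cell import *
import pickle
R=[180,0,160]
move_straight([.503,-.130,.075],R,rate=.15)
hit=move_straight([.503,-.130,-.02],R,rate=.03,stop_force=4)
s=get_state(); print(hit,s["clock"],s["tcp_pos"],s["ee_rot"],s["width"],s["wrist_force"])
fs=[avg("scene",4),avg("top",4)]; pickle.dump(fs,open("f4.pkl","wb"))
move_straight([.503,-.130,.08],R,rate=.15)
o=[]
for f,(u0,v0) in zip(fs,[(250,150),(250,160)]):
    c=cv2.resize((255*(f["color"]/255)**.6).clip(0,255).astype(np.uint8)[v0:v0+80,u0:u0+80],(400,400),interpolation=cv2.INTER_CUBIC)
    p=s["tcp_pos"].copy(); p[2]=.046
    for dx,dy in((0,0),(.011,.0),(-.011,0),(0,.01),(0,-.01)):
        d=np.array([dx,dy,0])@Rz(np.radians(160)).T
        q=(proj(f,p+d)[0]-[u0,v0]+.5)*5; cv2.circle(c,tuple(int(i) for i in q),2,(0,0,255),-1)
    o.append(c)
cv2.imwrite("pics/g4.png",np.hstack(o))
E
```

```text
True 9.1083 [ 0.50301784 -0.12998635  0.00671647] [-1.79973168e+02 -6.76474389e-04  1.60004204e+02] -0.00019806271926306484 [-2.56309473  0.53137725 10.56875344]
```

View pics/g4.png

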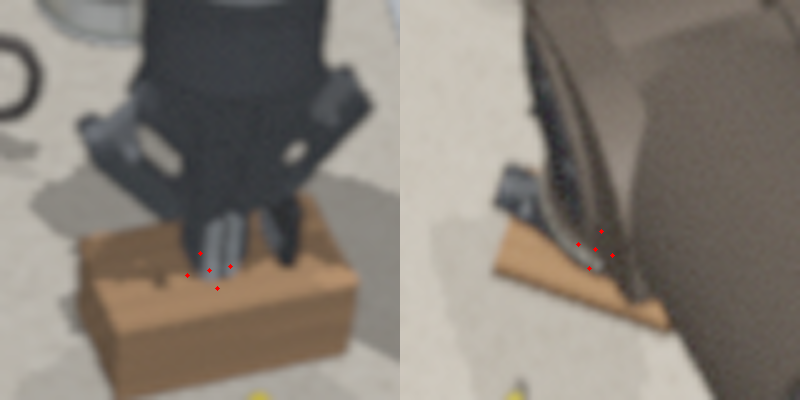

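Contact came at TCP z = 0.0067 on the block's 0.046 top. The real fingertips are therefore 39 mm short of the stated TCP, though laterally within a few mm. I'll correct for that and grasp again.

```bash
python3 - <<'E'
from h import *
from cell import *
import pickle
R=[180,0,160]; O=.039
move_straight([.4955,-.161,.08],R,rate=.2)
gripper_to(.05)
print(move_straight([.4955,-.161,.052-O],R,rate=.1,stop_force=10)); s=get_state(); print(s["clock"],s["tcp_pos"],s["wrist_force"])
gripper_to(0.0); s=get_state(); print(s["clock"],s["tcp_pos"],s["width"],s["finger_force"],s["wrist_force"],s["ft_torque"])
if s["width"]>.005:
    move_straight([.4955,-.161,.19-O],R,rate=.12)
    s=get_state(); print(s["clock"],s["tcp_pos"],s["width"],s["finger_force"],s["wrist_force"])
    print(ik([.5265,.129,.19-O],[180,0,170]),ik([.5265,.129,.19-O],[180,0,72]))
E
```

```text
False
11.8083 [ 0.495948   -0.16095305  0.01340528] [ 0.62297775 -0.97819692  0.30096653]
12.25 [ 0.49583378 -0.16115224  0.01354467] 0.009159823949047277 58.85985016822815 [-1.55373954  0.27101982  5.89688031] [-0.01982622  0.28083704  0.02218658]
13.55 [ 0.4949485  -0.16093969  0.15027492] 0.009208696081151237 58.35098683834076 [-0.6053133   1.03395824 -0.99197261]
[ 12.28039627  25.68529315 -43.31368027 102.22616833  20.06645659
  60.06224101  41.59625002] [ -1.78736336  21.53587351 -23.28114606 103.34389641   9.94763005
  57.12732568 -47.03843812]
```

```bash
python3 - <<'E'
from h import *
from cell import *
import pickle
R=[180,0,170.2]
movep([.5265,.129,.150],R)
move_straight([.5265,.129,.100],R,rate=.12)
dwell(.2); s=get_state(); print(s["clock"],s["tcp_pos"],s["ee_rot"],s["width"],s["finger_force"],s["wrist_force"],s["joint_positions"])
fs=[avg("scene",4),avg("top",4)]; pickle.dump((fs,s["tcp_pos"]),open("f5.pkl","wb"))
o=[]
for f,(u0,v0) in zip(fs,[(150,195),(160,165)]):
    c=cv2.resize((255*(f["color"]/255)**.6).clip(0,255).astype(np.uint8)[v0:v0+60,u0:u0+60],(400,400),interpolation=cv2.INTER_CUBIC)
    t=s["tcp_pos"]+[0,0,.033]
    def dr(P,col):
        h=np.int32((proj(f,P@Rz(np.radians(-9.8)).T+t)-[u0,v0]+.5)*400/60); cv2.polylines(c,[cv2.convexHull(h)],1,col,1)
    dr(cub([0,0,.019],[.032,.01,.038]),(0,255,0)); dr(cub([0,0,-.023],[.014,.004,.022]),(0,0,255))
    t=np.array([.5265,.129,.081]); dr(cub([0,0,0],[.0166,.006,0]),(255,0,0))
    o.append(c)
cv2.imwrite("pics/k1.png",np.hstack(o))
E
```

```text
15.4417 [0.52708886 0.12915031 0.10083953] [1.79968502e+02 7.76698909e-02 1.70187366e+02] 0.008516984791131551 58.35106551647186 [ 0.08841813  0.76688422 -0.54912392] [ 10.69748919  28.84295919 -41.60119696 105.5643561   23.25738868
  54.29693605  38.95859608]
```

View pics/k1.png

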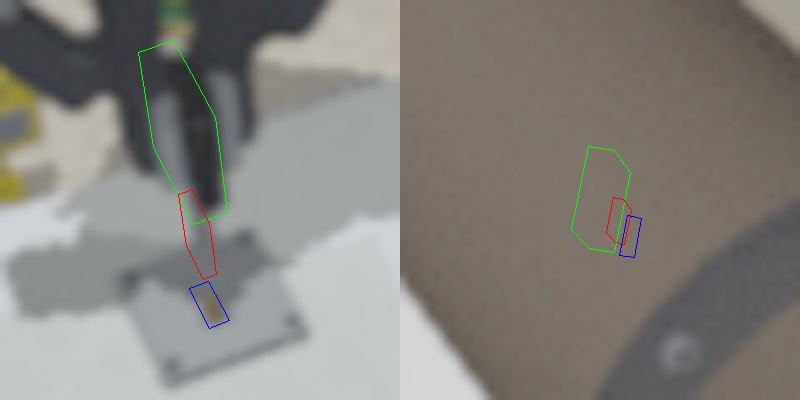

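The scene view shows the held key matching its projected model: head bottom ≈(181,227), bit above the hole. The hole's brown centre sits at ≈(182,241), within about 1 mm of my estimate. Now I'll insert under force control, with a small search if the tip sits on the plate.

```bash
python3 - <<'E'
from h import *
from cell import *
import pickle
R=[180,0,170.2]; c=np.array([.5265,.129]); 
ex=np.array([np.cos(np.radians(-9.8)),np.sin(np.radians(-9.8))]); ey=np.array([-ex[1],ex[0]])
ok=False
for a,b in [(0,0),(0,-.002),(0,.002),(-.002,-.001),(.002,0),(-.002,.002),(0,-.0035),(0,.0035)]:
    p=c+a*ex+b*ey
    if (a,b)!=(0,0): move_straight([*p,.0850],R,rate=.06)
    h=move_straight([*p,.0715],R,rate=.04,stop_force=8); s=get_state()
    print((a,b),h,s["clock"].round(2) if hasattr(s["clock"],"round") else s["clock"],s["tcp_pos"].round(4),s["wrist_force"].round(1),s["ft_torque"].round(2))
    if s["tcp_pos"][2]<.0765: ok=True;break
    if s["clock"]>24: break
print(ok,s["finger_force"],s["width"])
pickle.dump(p,open("p.pkl","wb"))
E
```

```text
(0, 0) False 16.7 [0.5264 0.1292 0.0715] [ 0.4  0.8 -0.7] [ 0.4  -0.04 -0.  ]
True 58.378702998161316 0.0087111205298235
```

Entered freely, tip ~10 mm down. Now push home.

```bash
python3 - <<'E'
from h import *
from cell import *
p=np.array([.5265,.129]); R=[180,0,170.2]
for k in range(6):
    h=move_straight([*p,.0455],R if k==0 else [180,0,170.2+(2.5 if k%2 else -2.5)],rate=.03 if k==0 else .02,stop_force=28); s=get_state()
    print(k,h,round(s["clock"],2),s["tcp_pos"].round(4),s["wrist_force"].round(1),s["ft_torque"].round(2),s["finger_force"].round(0),round(s["width"],4))
    if s["tcp_pos"][2]<.0495: break
E
```

```text
Traceback (most recent call last):
AttributeError: 'float' object has no attribute 'round'
```

```bash
python3 - <<'E'
from h import *
from cell import *
s=get_state()
print(round(s["clock"],2),s["tcp_pos"].round(4),s["ee_rot"],s["wrist_force"].round(1),s["ft_torque"].round(2),s["finger_force"],round(s["width"],4))
f=avg("scene",3); u0,v0=150,195; t=s["tcp_pos"]+[0,0,.033]
c=cv2.resize((255*(f["color"]/255)**.6).clip(0,255).astype(np.uint8)[v0:v0+60,u0:u0+60],(600,600),interpolation=cv2.INTER_CUBIC)
h=np.int32((proj(f,cub([0,0,.019],[.032,.01,.038])@Rz(np.radians(-9.8)).T+t)-[u0,v0]+.5)*10); cv2.polylines(c,[cv2.convexHull(h)],1,(0,255,0),1)
cv2.imwrite("pics/k2.png",c)
E
```

```text
17.49 [0.5282 0.1296 0.0486] [179.94762019   0.19282505 170.18724128] [-1.7 -0.5  6.9] [-0.14  0.34 -0.08] 59.56644594669342 0.009
```

View pics/k2.png

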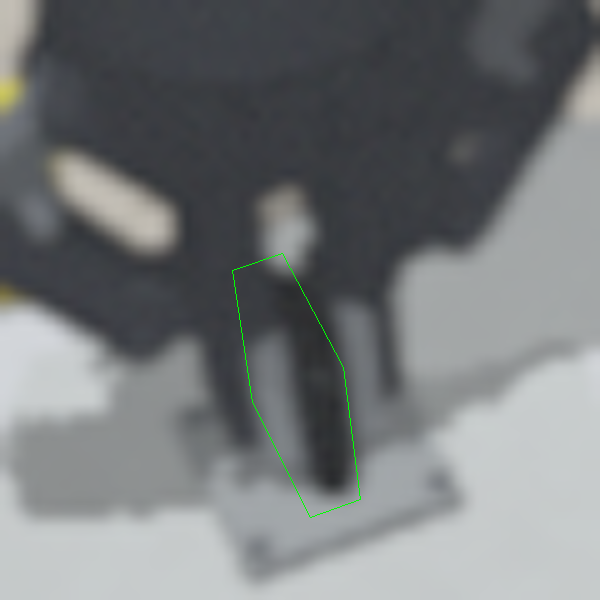

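The picture shows the head's lower end, ≈(183,244), practically on the plate. I'll confirm with one firmer push.

```bash
python3 - <<'E'
from h import *
from cell import *
p=[.5270,.1293]
for k,y in enumerate((170.2,172.2,168.2,170.2)):
    h=move_straight([*p,.0455],[180,0,y],rate=.02,stop_force=22); s=get_state()
    print(k,h,round(s["clock"],2),s["tcp_pos"].round(4),s["ee_rot"].round(1),s["wrist_force"].round(1),s["ft_torque"].round(2),round(s["width"],4))
    if h and s["wrist_force"][2]>20: break
E
```

```text
0 True 17.85 [0.5282 0.1295 0.0485] [-180.     0.2  170.2] [-1.7 -0.6 10.1] [-0.25  0.5   0.04] 0.0093
1 True 18.06 [0.5284 0.1297 0.0486] [-180.     0.2  172.2] [-1.6 -1.   8.2] [-0.22  0.5   0.1 ] 0.0091
2 True 18.27 [0.5286 0.1296 0.0486] [-180.     0.2  168.2] [-1.1 -0.2  8.3] [-0.23  0.42 -0.09] 0.0094
3 True 18.48 [0.5288 0.1297 0.0486] [-180.     0.2  170.1] [-1.5 -0.6  9.3] [-0.27  0.39  0.06] 0.0092
```

Solid stop at 0.0485 (expected 0.048) while wiggling, so it is home. Now I'll turn clockwise (yaw decreasing) in steps with a light downward bias.

```bash
python3 - <<'E'
from h import *
from cell import *
dwell(.15)
for y in (158,146,134,122,110,98,90,84,80):
    move_straight([.5275,.1294,.0475],[180,0,y],rate=.05); s=get_state()
    print(y,round(s["clock"],2),s["tcp_pos"].round(4),s["ee_rot"].round(1),s["wrist_force"].round(1),s["ft_torque"].round(2),round(s["width"],4),round(s["finger_force"]))
    if np.linalg.norm(s["wrist_force"])>45 or abs(s["ft_torque"][2])>1.5: print("stop");break
E
```

```text
158 18.98 [0.5288 0.1293 0.0486] [1.800e+02 1.000e-01 1.579e+02] [-0.3 -1.   9.8] [-0.21  0.06 -0.09] 0.0091 60
146 19.34 [0.5287 0.129  0.0486] [1.800e+02 1.000e-01 1.459e+02] [-1.  -1.5 11.2] [-0.5   0.24 -0.07] 0.0091 60
134 19.7 [0.5285 0.1286 0.0485] [1.800e+02 1.000e-01 1.339e+02] [-1.4 -3.7 11.9] [-0.62  0.4   0.03] 0.0091 60
122 20.06 [0.5282 0.1284 0.0485] [1.800e+02 1.000e-01 1.219e+02] [-3.  -2.8 13.5] [-0.79  0.59 -0.06] 0.0092 61
110 20.42 [0.5279 0.1282 0.0485] [1.800e+02 1.000e-01 1.099e+02] [-3.2 -3.9 15.2] [-0.9   0.9  -0.01] 0.0088 61
98 20.77 [0.5275 0.1282 0.0485] [1.80e+02 1.00e-01 9.79e+01] [-4.9 -3.9 15.2] [-0.97  1.22 -0.03] 0.0092 61
90 21.07 [0.5273 0.1282 0.0485] [-1.80e+02  1.00e-01  8.99e+01] [-5.  -4.3 17.5] [-0.99  1.36 -0.01] 0.0094 61
84 21.32 [0.5271 0.1282 0.0485] [-1.80e+02  1.00e-01  8.39e+01] [-5.7 -3.3 18.1] [-0.95  1.54 -0.08] 0.0093 61
80 21.57 [0.527  0.1282 0.0485] [-1.80e+02  1.00e-01  7.99e+01] [-7. -4. 17.] [-0.97  1.63 -0.06] 0.0093 61
```

```bash
python3 - <<'E'
from h import *
from cell import *
import pickle
t0=np.mean([get_state()["ft_torque"][2]])
for y in (78,76,74,72,70,68):
    move_straight([.5272,.1288,.0475],[180,0,y],rate=.05); dwell(.15); s=get_state()
    print(y,round(s["clock"],2),s["tcp_pos"].round(4),s["ee_rot"].round(2),s["wrist_force"].round(1),s["ft_torque"].round(2),round(s["joint_efforts"][6],3),round(s["width"],4),round(s["finger_force"]))
    if abs(s["ft_torque"][2])>.6: print("stop");break
f=avg("scene",4); g=pickle.load(open("f1.pkl","rb"))[0]
a=np.radians(-9.8); ax=np.array([np.cos(a),np.sin(a)])
for d in range(30,76,3):
    q=np.array([.5268,.1288])-ax*d*.001; u=proj(f,[*q,.088])[0]
    v=lambda F:cv2.getRectSubPix(F["color"].mean(2).astype(np.float32),(3,3),(float(u[0]),float(u[1]))).mean().round()
    print(d,u.round(),v(g),v(f))
E
```

```text
78 21.98 [0.5269 0.1281 0.0485] [1.7999e+02 7.0000e-02 7.7990e+01] [-6.1 -2.6 16.1] [-0.61  1.51  0.03] -0.099 0.0091 61
76 22.38 [0.5269 0.1281 0.0485] [1.7999e+02 7.0000e-02 7.5990e+01] [-6.  -2.7 17.9] [-0.6   1.52  0.1 ] -0.093 0.0091 61
74 22.77 [0.5268 0.1282 0.0485] [-1.800e+02  7.000e-02  7.399e+01] [-5.7 -2.4 16.3] [-0.6   1.58  0.09] -0.06 0.009 61
72 23.18 [0.5268 0.1282 0.0485] [1.8e+02 7.0e-02 7.2e+01] [-5.8 -2.8 17.1] [-0.57  1.58  0.11] -0.094 0.009 61
70 23.57 [0.5267 0.1282 0.0485] [-1.800e+02  7.000e-02  7.001e+01] [-6.3 -2.5 17.6] [-0.6   1.67  0.17] -0.176 0.009 61
68 23.98 [0.5266 0.1283 0.0486] [1.800e+02 7.000e-02 6.803e+01] [-6.5 -2.5 17.7] [-0.56  1.64  0.36] -0.351 0.009 61
30 [186. 249.] 118.0 81.0
33 [187. 250.] 145.0 91.0
36 [187. 251.] 160.0 96.0
39 [188. 252.] 162.0 94.0
42 [189. 253.] 162.0 83.0
45 [189. 254.] 162.0 70.0
48 [190. 255.] 162.0 62.0
51 [190. 257.] 162.0 61.0
54 [191. 258.] 161.0 63.0
57 [192. 259.] 151.0 67.0
60 [192. 260.] 129.0 85.0
63 [193. 261.] 117.0 109.0
66 [193. 262.] 120.0 123.0
69 [194. 264.] 121.0 125.0
72 [195. 265.] 107.0 112.0
75 [195. 266.] 79.0 84.0
```

The torque rises from 0.1 to 0.36 N m between yaw 72° and 68°. That is about 99° of turn, which is the 88.8° stop plus the play. The key is still home and gripped with 61 N, so I'm handing in.

```bash
python3 - <<'E'
from cell import *
dwell(.3); s=get_state(); print(s["clock"],s["tcp_pos"],s["wrist_force"],s["ft_torque"],s["finger_force"])
print(sign_off())
E
```

```text
24.475 [0.52660952 0.12822543 0.04850836] [-5.33222546 -1.43444772 17.71579415] [-0.60198931  1.65276978  0.29943097] 61.247005462646484
the job is handed in; nothing more can be done
None
```

I handed the job in at 24.5 s with the black key home in the lock, turned clockwise to its stop and still gripped at about 61 N. I judged the stop by the rise in torque; the camera view of the bolt was inconclusive, and sign-off returned no verdict.

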